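# Set and lock the sample carousel

### The arm

A 6-joint arm with a two-finger parallel gripper is mounted at the origin on the work surface. World frame = base frame: x ahead of the robot, y to its left, z up, the work surface at z = 0. Lengths are in m, angles in rad, forces in N, time in s.
With the tool pointing down it reaches from about 0.25 to 0.775 m from the base axis. Payload 4 kg.
Tool frame: the origin (TCP) lies at the very end of the fingers, on their centre line; the grasp point (between the pads) lies 19 mm behind it; x points along the fingers, y is the direction in which the jaws open and shut, and the axes are right-handed (so a half turn about x gives the same grasp; the last joint's range is limited). The gripper opens to 94 mm and grips with 3 to 60 N. Pads are 16 mm wide; open, the fingers measure 119 mm over their backs; the gripper's body (75 mm by 177 mm) begins 78 mm behind the grasp point.
Start: joints at [1.236, 0.087, 1.371, -0, 1.684, -0.103], TCP at [0.126, 0.535, 0.206] pointing down, gripper open.
Joint ranges: [-3.1, 3.1], [-0.76, 2.03], [0.27, 2.55], [-1.08, 4.22], [0.17, 2.65], [-2.57, 2.57]. Speed limits (rad/s): [2.79, 2.79, 3.14, 3.14, 3.14, 3.14].

### API

Orientations are given as [roll, pitch, yaw] about the fixed x, y, z axes, in that order (R = Rz(yaw) Ry(pitch) Rx(roll)).
In Python, from bench import robot gives the robot as it stands.
- The arm moves only by the tool carry_out, never from a script. Its argument "targets" is a list of rows, each a list of 5 numbers: the closure, from 0 (fully open) to 1 (shut), then the shift along the tool's x, y, z in cm, then the turn about the tool's x in degrees. In form: [[fingers, tx, ty, tz, turn], ...]. A call has 1 to 20 rows; each row shifts and turns the commanded pose from where the row before left it, along the tool's axes as they then stand; what a row does not reach is not made up. A row lasts 1/10 s, in which the tool goes at most 50 mm and 8.59 degrees, less where a joint would pass 70% of its speed; a pose out of reach is approached as far as the arm can. A call is refused whole if a number of a shift passes 5 or a number of a turn 8.59, either way. A call with a gripper value outside its range is refused whole. The fingers move at their own pace and stop on an object; the grip force is fixed at half the most. Time passes only in rows, so rows that do not move let the fingers close. It gives the time, the measured TCP pose, the force and the opening at its end, in the units of the state.
- robot.get_obs(): the state, without advancing time (a new reading comes with each control period).
- robot.snapshot(name): name is "scene" or "top" or "wrist"; returns a dict with "image" (420x560x3 uint8, red, green, blue), "camera_matrix" (3x3 intrinsics, pixels), "pose" (4x4, takes a point from camera to world coordinates). Camera axes: x right, y up, looking along -z (the intrinsics and any distortion apply to the point x, -y, -z); pixel columns grow to the right and rows downward; lengths in m; the calibration is good to about 2 mm. A picture is of the moment at which its call begins. There is no depth.
- robot.close_job(): hands the job in, once; it reports no verdict.
The state is a dict: "time": time; "joint_positions": joint angles; "qvel": joint speeds; "joint_torque": joint torques, N m; "tool_pos": TCP position; "ee_rot": TCP orientation; "wrist_force": force on the tool from outside, world axes, zero at the start; "wrist_torque": the same for the moment, N m; "width": finger opening in m.
Only numpy, scipy, OpenCV 4.12 (cv2) and the standard library are available. Lean on these libraries where they do the work, as an engineer would, in place of code of your own. Each camera call takes 0.05 s, during which the arm holds its last target. There are 200 camera calls.

### The job

Turn the sample carousel's stiff wheel by its black post until the pointer on its rim stands at the upright mark fin on the far side of the base; the wheel has five like holes, so go by the pointer. Then take the locking pin from its stand, put it through the wheel into the base, and seat it: with its collar flat on the wheel, keep a steady downward push of about 20 N on the pin for a full second, never more than 40 N at any time. Let go, and leave the other things on the bench where they are.

Things in the scene. Friction and masses are not known exactly. Their poses are not given: they have to be found in the camera images.
- carousel_base: Fixed base: a dark disc 280 mm across, 8 mm high, with a pedestal in the middle; origin at its centre on the bench, z up, x towards the mark fin. 62 mm from the axis on the other side (-x) a 34 mm square aluminium socket block, top 34 mm above the bench, has a vertical 13.2 mm bore, 26 mm deep.
- hub (a point): Point on the wheel's vertical axis at the height of the wheel's flat top face, 50 mm above the bench.
- wheel: Wheel on the base, 200 mm across its round white rim, with five 30 mm wide aluminium spokes (top 50, underside 38 mm above the bench), each with a 13.2 mm hole 62 mm from the axis; one spoke lies exactly opposite the pointer. Turns about the vertical, no end stops, stiffly (0.42 N m: 4.5 N at the post), stays where left. Origin on the axis at its underside, x towards the pointer.
- mark (a point): Inner edge of the mark, a single white upright fin on the base, 6 mm wide, reaching 50 mm above the bench, 126 mm from the axis; this point is at the fin's top. The wheel is right when the pointer's tip stands before it (4 mm away).
- socket (a point): Point over the bore's centre at the height of the wheel's top face (16 mm above the block's top); the pin's collar rests here when home, a spoke's hole lies here when the pointer is at the mark. A sprung ball (3 to 4 N) juts 2 mm into the bore 28 mm below this point, on the side away from the hub, so a dropped pin stops about 10 mm short and must be pushed home with some 3 to 12 N.
- pointer_tip (a point): Tip of the pointer, the only aluminium wedge (20 mm wide at its root) that sticks out of the wheel's rim, 122 mm from the axis, at the height of the wheel's top face.
- post_top (a point): Centre of the top of the black round post for turning the wheel: 16 mm across, upright on the rim 94 mm from the axis, 72 degrees anticlockwise (from above) from the pointer, top 46 mm above the wheel's top face. It can be pinched from above and led round without turning the gripper.
- pin_stand: Fixed grey block, 70 by 70 by 45 mm high, with a 15 mm hole in the middle of its top in which the pin is parked; origin at the centre of its underside.
- pin: Loose steel locking pin, about 90 g, 84 mm long, upright in the stand: shank 12 mm across and 38 mm long, the lowest 3 mm a cone (8 mm across at the tip), then a collar 26 mm across, 6 mm thick, then a round black grip 16 mm across, 40 mm long. Origin at the lower tip, z up along the pin.
- pin_collar (a point): Centre of the underside of the pin's collar, 38 mm above its tip, 46 mm below its top.
- pin_top (a point): Centre of the top of the pin's black grip, 84 mm above its tip.
- tube_rack: Bystander: small orange rack with capped tubes, 100 by 78 mm, 101 mm high; may stand on either side. Origin under its centre. Leave it.
- jar: Bystander: specimen jar, 64 mm across, 75 mm high, origin under its centre. Leave it.
- foam_block: Bystander: white block 80 by 80 by 40 mm with four capped tubes, 100 mm high in all, origin under its centre. Leave it.

How it is judged:
By the outcome, as a careful person would: the job done as asked, in the order asked, and still so for the second after the job is handed in, with the robot touching nothing.
It also fails if it takes over 72 s, if anything falls off the work surface, if the arm or the gripper's body presses on something with over 40 N, if the wrist force passes 120 N, or if a joint passes its speed limit or range.

## Working session

There is one attempt and no reset: what is moved stays moved. The work goes in short steps, Python scripts to look and compute and a tool call to move; the robot and the scene stay as the last step left them, time stands still between calls to the robot, and variables do not carry over. Pictures are saved under pics/ and viewed, about 8 in all and at most 12, crops included, and the job is handed in when it is done.

Besides the shell and the picture viewer there is one more tool, called after "Call:" by a JSON object that holds its "name" and its "arguments". carry_out: Moves the arm, as the interface text tells. Its arguments: {"type":"object","properties":{"targets":{"type":"array","items":{"type":"array","items":{"type":"number"}}}},"required":["targets"]}

```bash
ls; mkdir -p pics
cat > h.py <<'E'
import numpy as np, cv2, pickle
from bench import robot
def snap(name,f):
    s=robot.snapshot(name); cv2.imwrite(f'pics/{f}.png',s['image'][:,:,::-1]); pickle.dump(s,open(f'pics/{f}.pkl','wb')); return s
def load(f): return pickle.load(open(f'pics/{f}.pkl','rb'))
def crop(f,u0,v0,u1,v1,k,out):
    im=cv2.imread(f'pics/{f}.png')[v0:v1,u0:u1]; cv2.imwrite(f'pics/{out}.png',cv2.resize(im,None,fx=k,fy=k,interpolation=cv2.INTER_CUBIC))
def at(s,u,v,z):
    d=np.linalg.inv(s['camera_matrix'])@[u,v,1]; d=d*[1,-1,-1]
    P=s['pose']; d=P[:3,:3]@d; o=P[:3,3]; return o+d*(z-o[2])/d[2]
def proj(s,p):
    P=s['pose']; c=P[:3,:3].T@(np.array(p)-P[:3,3]); q=s['camera_matrix']@(c*[1,-1,-1]); return q[:2]/q[2]
E
python3 - <<'E'
from h import *
import json
a=snap('top','top0');b=snap('scene','scene0')
print({k:v for k,v in a.items() if k!='image'}); print(b['pose'].round(3).tolist()); print(robot.get_obs())
im=np.hstack([cv2.imread('pics/top0.png'),]);
E
```

```text
pics
{'camera_matrix': array([[523.96740687,   0.        , 277.68041082],
       [  0.        , 523.96740687, 212.06254961],
       [  0.        ,   0.        ,   1.        ]]), 'pose': array([[ 0.00587735,  0.98609882, -0.16605593,  0.35002717],
       [-0.99979335,  0.00256298, -0.0201666 , -0.01425625],
       [-0.01946066,  0.16614014,  0.98591011,  1.37502784],
       [ 0.        ,  0.        ,  0.        ,  1.        ]])}
[[-0.643, -0.482, 0.595, 1.07], [0.766, -0.392, 0.51, 0.428], [-0.012, 0.783, 0.622, 0.615], [0.0, 0.0, 0.0, 1.0]]
{'time': 0.1, 'joint_positions': array([ 1.23589621e+00,  8.78632047e-02,  1.37210130e+00, -1.39842229e-05,
        1.68359350e+00, -1.03070984e-01]), 'qvel': array([ 4.51929219e-05, -1.25038244e-03, -4.78680566e-03, -5.97585251e-04,
        3.53765000e-04,  1.04207792e-03]), 'joint_torque': array([ 2.40299691e-03, -3.41250658e+01, -3.03302944e+01,  7.20177381e-02,
        3.04009742e-02, -1.02795530e-04]), 'tool_pos': array([0.1261969 , 0.5348171 , 0.20443192]), 'ee_rot': array([-1.66679571,  1.56883092, -1.89862641]), 'wrist_force': array([ 0.13774301, -0.25207685,  0.37206449]), 'wrist_torque': array([-0.02804394,  0.03386039,  0.00611913]), 'width': 0.09399271389862908}
```

View pics/top0.png

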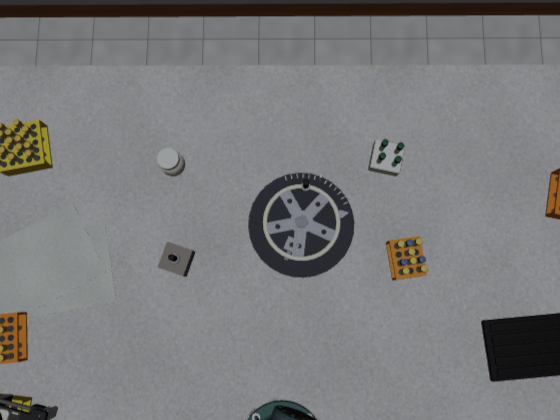

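View pics/scene0.png

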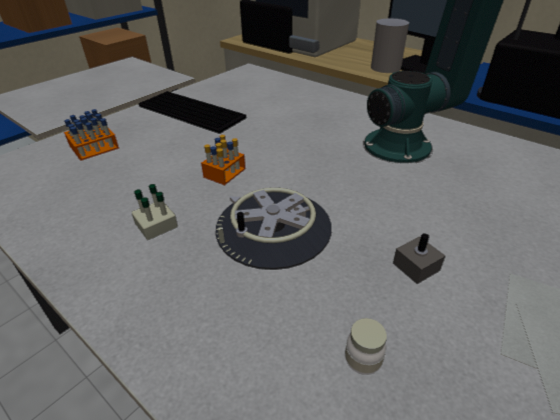

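The top view shows the hub near (301,222), the post near (306,184), the pointer near (346,213) and the pin near (173,258). The scene view shows the same layout. I'll enlarge the carousel and the pin.

Run:
```python
from h import *
crop('top0',240,160,370,285,4.6,'c1')
crop('top0',150,230,206,286,8,'c2')
a=cv2.imread('pics/c1.png');b=cv2.resize(cv2.imread('pics/c2.png'),(200,200))
cv2.imwrite('pics/c12.png',np.hstack([a,np.vstack([b,np.zeros((a.shape[0]-200,200,3),np.uint8)])]));print(a.shape)
```

```text
(575, 598, 3)
```

View pics/c12.png

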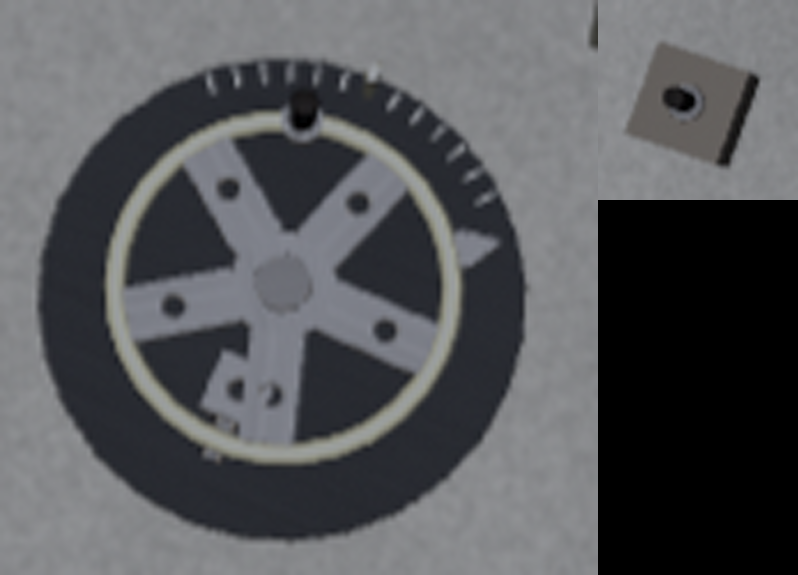

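The crop shows the mark fin at about (372,76), the pointer tip at (499,243), the post top at (303,102), the hub at (284,283) and the visible block bore at (237,388). The flat ticks either side of the fin are only graduations.

Run:
```python
from h import *
s=load('top0')
def c(u,v,z): return at(s,240+(u+.5)/4.6-.5,160+(v+.5)/4.6-.5,z)
hub=c(284,283,.05);tip=c(499,243,.05);mark=c(372,76,.05);post=c(303,102,.096);sock=c(237,388,.034)
holes=[c(*h,.05) for h in [(228,188),(358,202),(385,330),(173,306),(270,395)]]
hc=np.mean(holes,0)
disc=[c(40,300,.008),c(525,300,.008),c(285,57,.008),c(290,541,.008)]
print('hub',hub,'holes mean',hc,'disc',(disc[0]+disc[1])/2,(disc[2]+disc[3])/2)
H=hc
for n,p in dict(tip=tip,mark=mark,post=post,sock=sock,**{f'h{i}':h for i,h in enumerate(holes)}).items():
    d=p-H;print(n,p.round(4),'r',np.hypot(*d[:2]).round(4),'ang',np.degrees(np.arctan2(d[1],d[0])).round(1))
def c2(u,v,z): return at(s,150+u*56/200-.5,230+v*56/200-.5,z)
print('pin top?',c2(673,100,.12)if 0 else c2(71,97,.120-.0+.009), c2(90,102,.053))
sc=[c2(*q,.045) for q in [(60,42),(28,133),(120,165),(154,74)]];print('stand',np.mean(sc,0),np.array(sc).round(3).tolist())
R=cv2.Rodrigues
from scipy.spatial.transform import Rotation as Ro
o=robot.get_obs();print(Ro.from_euler('xyz',o['ee_rot']).as_matrix().round(3))
```

```text
hub [ 0.54986063 -0.04777885  0.05      ] holes mean [ 0.54942599 -0.04708401  0.05      ] disc [ 0.54635169 -0.04769331  0.008     ] [ 0.54929868 -0.05080883  0.008     ]
tip [ 0.5727 -0.1673  0.05  ] r 0.1224 ang -79.0
mark [ 0.6679 -0.0975  0.05  ] r 0.1287 ang -23.1
post [ 0.6423 -0.0571  0.096 ] r 0.0934 ang -6.1
sock [ 0.4929 -0.0219  0.034 ] r 0.0619 ang 155.9
h0 [ 0.6035 -0.0166  0.05  ] r 0.0621 ang 29.4
h1 [ 0.5957 -0.0891  0.05  ] r 0.0625 ang -42.3
h2 [ 0.5237 -0.1036  0.05  ] r 0.0621 ang -114.5
h3 [0.5368 0.0138 0.05  ] r 0.0622 ang 101.7
h4 [ 0.4874 -0.04    0.05  ] r 0.0624 ang 173.5
pin top? [0.45124448 0.26921788 0.129     ] [0.45393325 0.27284036 0.053     ]
stand [0.45364241 0.27420186 0.045     ] [[0.497, 0.298, 0.045], [0.432, 0.318, 0.045], [0.41, 0.251, 0.045], [0.475, 0.229, 0.045]]
[[-0.001  0.23   0.973]
 [-0.002  0.973 -0.23 ]
 [-1.    -0.002 -0.   ]]
```

Call:
{"name": "carry_out", "arguments": {"targets": [[0,0,0,0,-6.65],[0,0,0,0,-6.65],[0,0,-3.29,2.87,0],[0,0,-3.29,2.87,0],[0,0,-3.29,2.87,0],[0,0,-3.29,2.87,0],[0,0,-3.29,2.87,0],[0,0,-3.29,2.87,0],[0,0,-3.29,2.87,0],[0,0,-3.29,2.87,0],[0,0,-3.29,2.87,0],[0,0,-3.29,2.87,0],[0,0,-3.29,2.87,0],[0,0,-3.29,2.87,0],[0,0,-3.29,2.87,0],[0,0,-3.29,2.87,0],[0,0,-3.29,2.87,0],[0,0,-3.29,2.87,0],[0,0,-3.29,2.87,0],[0,0,-3.29,2.87,0]]}}

```text
time: 2.1
tool_pos: [0.6438, -0.0582, 0.2046]
ee_rot: [2.771, 1.57, 2.771]
wrist_force: [0.1, 0.5, -0.1]
width: 0.094
```

Call:
{"name": "carry_out", "arguments": {"targets": [[0,0,0,0,0],[0,0,0,0,0]]}}

```text
time: 2.3
tool_pos: [0.6429, -0.0573, 0.2037]
ee_rot: [2.785, 1.568, 2.783]
wrist_force: [-0.3, 0.7, 0.4]
width: 0.0941
```

Run:
```python
from h import *
from scipy.spatial.transform import Rotation as Ro
s=snap('wrist','w1');print(s['pose'].round(4).tolist());o=robot.get_obs();print(o['tool_pos'],o['joint_positions'].round(3));print(Ro.from_euler('xyz',o['ee_rot']).as_matrix().round(3))
for p in [(.6423,-.0571,.096),(.5495,-.0475,.05),(.668,-.0975,.05)]: print(proj(s,p))
t=load('top0')
print(at(t,150+71*56/200-.5,230+97*56/200-.5,.091))
```

```text
[[-0.0, -0.9725, -0.2329, 0.5742], [1.0, 0.0002, -0.0011, -0.0569], [0.0011, -0.2329, 0.9725, 0.3831], [0.0, 0.0, 0.0, 1.0]]
[ 0.6426443  -0.05630867  0.20463925] [-1.760e-01  3.030e-01  1.119e+00  1.000e-03  1.721e+00 -1.747e+00]
[[-0.002 -0.     1.   ]
 [ 0.001  1.     0.   ]
 [-1.     0.001 -0.002]]
[280.39184472 212.82776074]
[289.58317763 116.07828947]
[244.77102109 225.53214833]
[0.45433129 0.27786296 0.091     ]
```

View pics/w1.png

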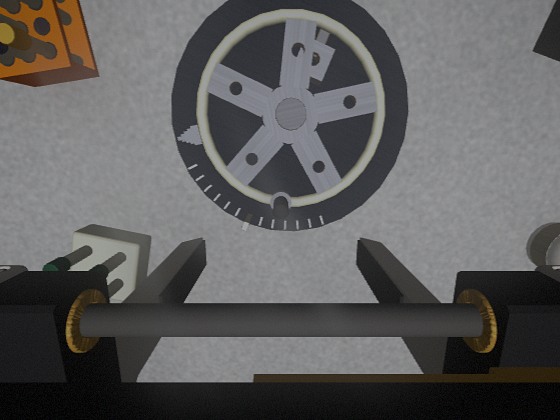

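Call:
{"name": "carry_out", "arguments": {"targets": [[0,3.5,0,0,0],[0,3.5,0,0,0],[0,3.5,0,0,0],[0,2.5,0,0,0],[0,1,0,0,0],[0.6,0,0,0,0],[0.8,0,0,0,0],[1,0,0,0,0],[1,0,0,0,0],[1,0,0,0,0],[1,0,0,0,0],[1,0,0,0,0]]}}

```text
time: 3.55
tool_pos: [0.6433, -0.0568, 0.0656]
ee_rot: [0.176, 1.57, 0.176]
wrist_force: [-0.0, -0.3, 0.0]
width: 0.0416
```

Run:
```python
from h import *
o=robot.get_obs();print(o['tool_pos'],o['wrist_force'],o['width'])
H=np.array([.5495,-.0475]);p=o['tool_pos'][:2]-H;print(np.hypot(*p),np.degrees(np.arctan2(p[1],p[0])))
a0=np.arctan2(p[1],p[0]); r=np.hypot(*p); N=19
w=np.array([r*np.r_[np.cos(a),np.sin(a)] for a in a0+np.linspace(0,np.radians(55),N+1)]);d=np.diff(w,axis=0)*100
print([[1,0,round(y,2),round(x,2),0] for x,y in d])
```

```text
[ 0.64325562 -0.05680641  0.06563537] [-0.01080634 -0.33331134  0.00666625] 0.04158589442522076
0.0942163719071072 -5.668747552095924
[[1, 0, np.float64(0.47), np.float64(0.04), 0], [1, 0, np.float64(0.48), np.float64(0.01), 0], [1, 0, np.float64(0.48), np.float64(-0.01), 0], [1, 0, np.float64(0.47), np.float64(-0.04), 0], [1, 0, np.float64(0.47), np.float64(-0.06), 0], [1, 0, np.float64(0.47), np.float64(-0.08), 0], [1, 0, np.float64(0.46), np.float64(-0.11), 0], [1, 0, np.float64(0.46), np.float64(-0.13), 0], [1, 0, np.float64(0.45), np.float64(-0.15), 0], [1, 0, np.float64(0.44), np.float64(-0.18), 0], [1, 0, np.float64(0.43), np.float64(-0.2), 0], [1, 0, np.float64(0.42), np.float64(-0.22), 0], [1, 0, np.float64(0.41), np.float64(-0.24), 0], [1, 0, np.float64(0.4), np.float64(-0.26), 0], [1, 0, np.float64(0.38), np.float64(-0.28), 0], [1, 0, np.float64(0.37), np.float64(-0.3), 0], [1, 0, np.float64(0.35), np.float64(-0.32), 0], [1, 0, np.float64(0.34), np.float64(-0.34), 0], [1, 0, np.float64(0.32), np.float64(-0.35), 0]]
```

Call:
{"name": "carry_out", "arguments": {"targets": [[1,0,0,0,0],[1,0,0,0,0],[1,0,0,0,0],[1,0,0,0,0],[1,0,0,0,0],[1,0,0,0,0]]}}

```text
time: 4.15
tool_pos: [0.6432, -0.0572, 0.0654]
ee_rot: [-1.465, 1.57, -1.465]
wrist_force: [0.1, -2.1, -1.6]
width: 0.0154
```

Call:
{"name": "carry_out", "arguments": {"targets": [[1,0,0.47,0.04,0],[1,0,0.48,0.01,0],[1,0,0.48,-0.01,0],[1,0,0.47,-0.04,0],[1,0,0.47,-0.06,0],[1,0,0.47,-0.08,0],[1,0,0.46,-0.11,0],[1,0,0.46,-0.13,0],[1,0,0.45,-0.15,0],[1,0,0.44,-0.18,0],[1,0,0.43,-0.2,0],[1,0,0.42,-0.22,0],[1,0,0.41,-0.24,0],[1,0,0.4,-0.26,0],[1,0,0.38,-0.28,0],[1,0,0.37,-0.3,0],[1,0,0.35,-0.32,0],[1,0,0.34,-0.34,0],[1,0,0.32,-0.35,0],[1,0,0,0,0]]}}

```text
time: 6.15
tool_pos: [0.6122, 0.0233, 0.0657]
ee_rot: [-0.483, 1.567, -0.482]
wrist_force: [4.2, -2.4, -1.5]
width: 0.0153
```

Run:
```python
from h import *
o=robot.get_obs();print(o['tool_pos'],o['wrist_force'],o['width'])
H=np.array([.5495,-.0475]);p=o['tool_pos'][:2]-H;print(np.hypot(*p),np.degrees(np.arctan2(p[1],p[0])))
s=snap('wrist','w2')
crop('w2',130,0,470,260,2.35,'w2c')
```

```text
[0.61215546 0.02333486 0.06568468] [ 4.21286442 -2.43728363 -1.49550102] 0.015300227085050582
0.09456894060310918 48.506319770199255
```

View pics/w2c.png

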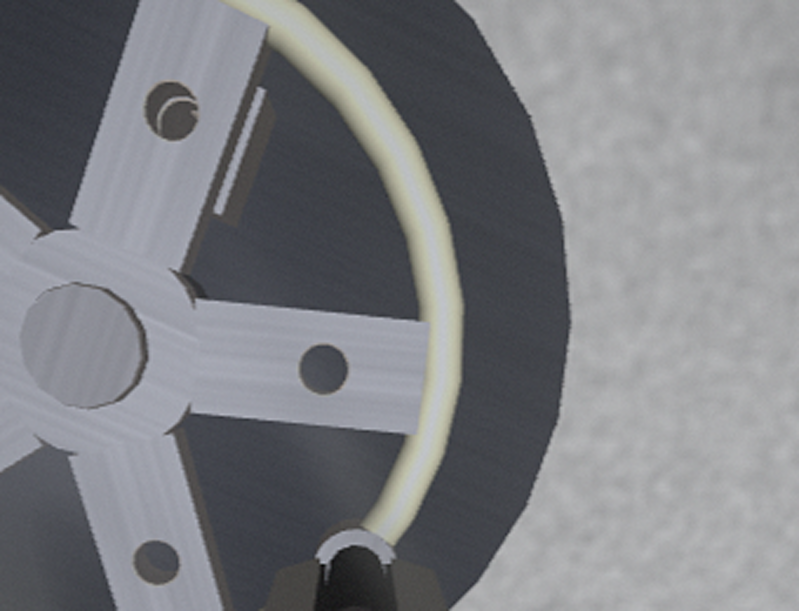

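Run:
```python
from h import *
s=load('w2')
crop('w2',160,10,260,110,6,'w2d')
def c(u,v,z): return at(s,130+(u+.5)/2.35-.5,(v+.5)/2.35-.5,z)
h=c(172,110,.05);b=c(84,345,.05);k=c(323,369,.05);m=c(156,562,.05)
for n,p in dict(hole=h,cap=b,k=k,m=m).items():
    d=p-b;print(n,p.round(4),np.hypot(*d[:2]).round(4),np.degrees(np.arctan2(d[1],d[0])).round(2))
# hub from 3 holes: known 72deg spacing
q=proj(s,[h[0],h[1],.034]);q2=proj(s,[h[0]+.0066,h[1],.034]);print('bore expected crop6:',(q-[160,10]+.5)*6-.5,'rad',np.linalg.norm(q2-q)*6)
print(s['pose'][:3,3])
```

```text
hole [ 0.4908 -0.0216  0.05  ] 0.0626 154.74
cap [ 0.5474 -0.0483  0.05  ] 0.0 0.0
k [0.5535 0.0151 0.05  ] 0.0637 84.46
m [ 0.6079 -0.0331  0.05  ] 0.0624 14.11
bore expected crop6: [298.02540058 266.15904972] rad 68.41294497560466
[0.54229909 0.02404919 0.24456852]
```

View pics/w2d.png

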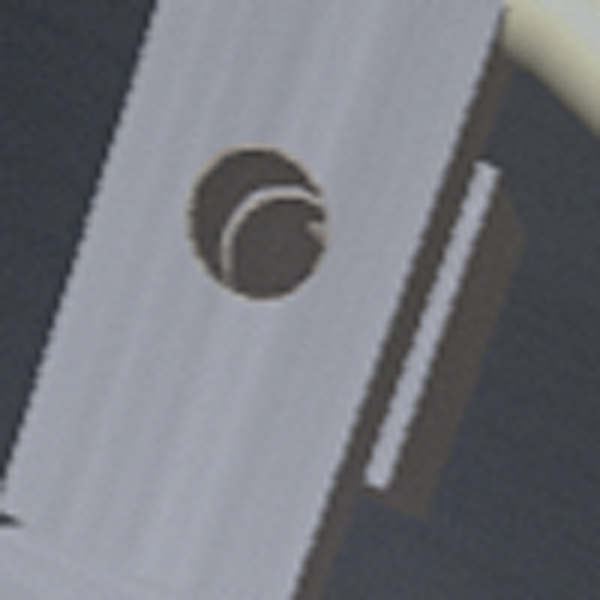

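Run:
```python
from h import *
s=load('w2')
def c(u,v,z): return at(s,160+(u+.5)/6-.5,10+(v+.5)/6-.5,z)[:2]
a,b=c(503,10,.05),c(292,600,.05); p,q=c(500,165,.034),c(385,490,.034)
ang=lambda d:np.degrees(np.arctan2(d[1],d[0]))
print(ang(a-b),ang(p-q),np.linalg.norm(p-q))
# undersides: the dark side face bottom; lateral distance
d=(a-b)/np.linalg.norm(a-b);n=np.array([-d[1],d[0]])
print('lateral',[((x-a)@n)*1e3 for x in (p,q)],'hole ctr',(c(258,223,.05)-a)@n*1e3)
l,m=c(158,0,.05),c(5,487,.05);print('left edge',ang(l-m),(l-a)@n*1e3,(m-a)@n*1e3)
```

```text
156.67028993421482 157.2065304972299 0.03430320332681259
lateral [np.float64(-1.0894743822851003), np.float64(-1.4105189806418987)] hole ctr 14.960162946098519
left edge 156.83763620229095 30.094969260677065 29.958524557352114
```

Call:
{"name": "carry_out", "arguments": {"targets": [[1,0,0.07,-0.08,0],[1,0,0,0,0],[1,0,0,0,0]]}}

```text
time: 6.5
tool_pos: [0.6117, 0.0238, 0.0657]
ee_rot: [-0.451, 1.567, -0.451]
wrist_force: [4.6, -3.9, -3.4]
width: 0.0153
```

Call:
{"name": "carry_out", "arguments": {"targets": [[0.6,0,0,0,0],[0.6,0,0,0,0],[0.6,0,0,0,0],[0.6,0,0,0,0],[0.6,-2,0,0,0],[0.6,-4,0,0,0],[0.6,-2,-2.3,-2.5,0],[0.6,0,-2.3,-2.6,0],[0.6,0,0,0,0],[0.6,0,0,0,0]]}}

```text
time: 7.5
tool_pos: [0.5589, -0.0213, 0.1457]
ee_rot: [0.889, 1.57, 0.888]
wrist_force: [-0.3, 0.2, -0.4]
width: 0.0373
```

Run:
```python
from h import *
o=robot.get_obs();print(o['tool_pos'],o['wrist_force'],o['width'])
s=snap('wrist','w3');print(s['pose'][:3,3])
print(proj(s,[.4925,-.022,.05]),proj(s,[.668,-.0975,.05]))
q=proj(s,[.4925,-.022,.05]).astype(int);u=q[0]-50;v=max(q[1]-50,0)
print(u,v);crop('w3',u,v,u+100,v+100,6,'w3a')
q=proj(s,[.664,-.097,.05]).astype(int);u2=q[0]-25;v2=q[1]-25;print(u2,v2);crop('w3',u2,v2,u2+33,v2+100,6,'w3b')
cv2.imwrite('pics/w3c.png',np.hstack([cv2.imread('pics/w3a.png'),cv2.imread('pics/w3b.png')[:600]]))
```

```text
[ 0.55893822 -0.02129721  0.14566752] [-0.26602164  0.19426766 -0.41166713] 0.037292457422366296
[ 0.4895767  -0.02095978  0.32476687]
[279.47147348 142.66452361] [205.05192929 320.4165595 ]
229 92
180 291
```

View pics/w3c.png

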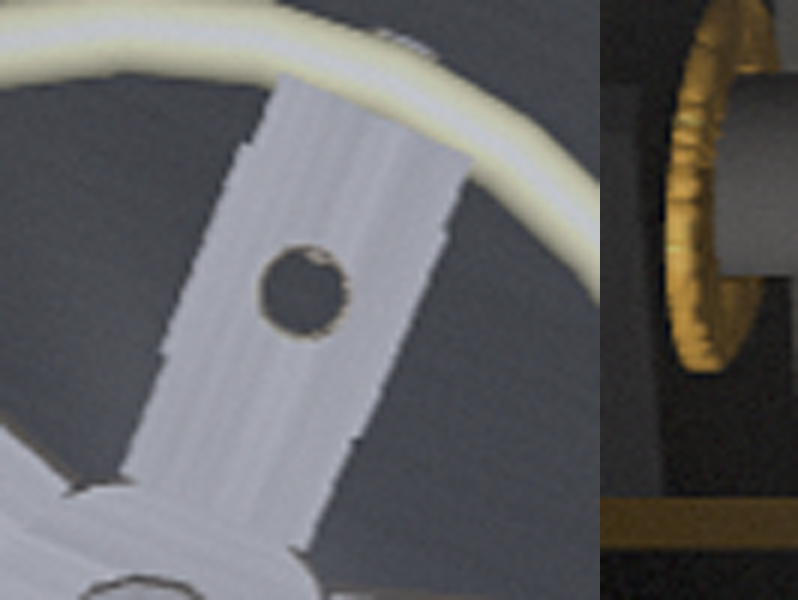

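The close view shows the hole at crop (304,292), with block slivers of equal size on both sides of the spoke. The bore is concentric with the hole and the ball shows on the outer side, so the wheel is aligned. Next is the pin.

Call:
{"name": "carry_out", "arguments": {"targets": [[0.5,-4.1,0,0,0],[0.5,0,3.7,-0.5,0],[0.5,0,3.7,-0.5,0],[0.5,0,3.7,-0.5,0],[0.5,0,3.7,-0.5,0],[0.5,0,3.7,-0.5,0],[0.5,0,3.7,-0.5,0],[0.5,0,3.7,-0.4,0],[0.5,0,3.7,-0.5,0],[0.5,0,0,0,0],[0.5,0,0,0,0],[0.5,0,0,0,0]]}}

```text
time: 8.75
tool_pos: [0.5202, 0.2742, 0.1859]
ee_rot: [-2.331, 1.57, -2.33]
wrist_force: [0.2, 0.1, 0.2]
width: 0.0468
```

Run:
```python
from h import *
o=robot.get_obs();print(o['tool_pos'],o['wrist_force'],o['width'])
s3=load('w3');print('socket',at(s3,229+304.5/6-.5,92+292.5/6-.5,.05))
s=snap('wrist','w4');print(s['pose'][:3,3])
q=proj(s,[.4545,.275,.091]);print(q);u,v=q.astype(int)-50;print(u,v);crop('w4',u,v,u+100,v+100,6,'w4a')
```

```text
[0.52022715 0.27422429 0.18593908] [0.19403952 0.11757543 0.17600891] 0.04682802382430341
socket [ 0.49044001 -0.02219289  0.05      ]
[0.45111271 0.27480768 0.36514813]
[281.33620917 143.62952044]
231 93
```

View pics/w4a.png

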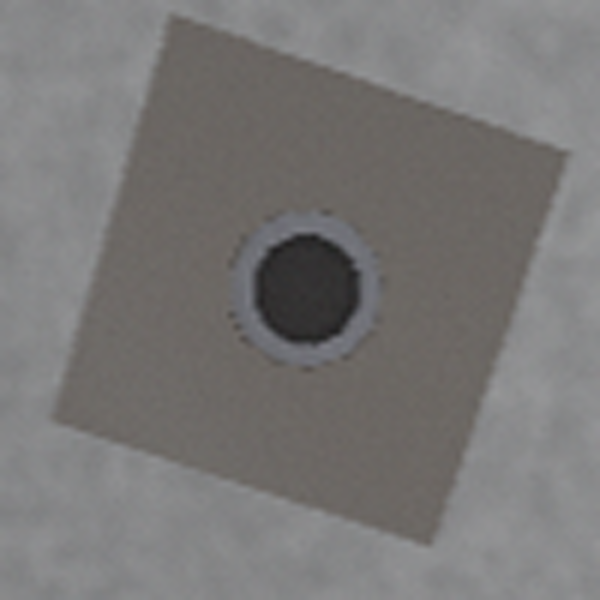

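Run:
```python
from h import *
s=load('w4');p=at(s,231+307.5/6-.5,93+289.5/6-.5,.091);print(p,s['camera_matrix'][0,0]*.016/.274)
t=robot.get_obs()['tool_pos'];print(p-t)
```

```text
[0.45204557 0.27535769 0.091     ] 17.813267958071755
[-0.06831971  0.00151274 -0.09518106]
```

Call:
{"name": "carry_out", "arguments": {"targets": [[0.5,0,0.1,-3.35,0],[0.5,0,0,-3.3,0],[0.5,3,0,0,0],[0.5,4,0,0,0],[0.5,4,0,0,0],[0.5,1.4,0,0,0],[0.5,0.5,0,0,0],[1,0,0,0,0],[1,0,0,0,0],[1,0,0,0,0],[1,0,0,0,0],[1,0,0,0,0],[1,0,0,0,0],[1,0,0,0,0]]}}

```text
time: 10.2
tool_pos: [0.4544, 0.2759, 0.0589]
ee_rot: [0.31, 1.568, 0.31]
wrist_force: [-0.2, -0.6, 5.2]
width: 0.0151
```

Call:
{"name": "carry_out", "arguments": {"targets": [[1,0,0,0,0],[1,0,0,0,0]]}}

```text
time: 10.4
tool_pos: [0.4544, 0.2759, 0.0588]
ee_rot: [0.322, 1.568, 0.322]
wrist_force: [-0.1, -1.2, 5.7]
width: 0.0154
```

Call:
{"name": "carry_out", "arguments": {"targets": [[1,-1,0,0,0],[1,-3,0,0,0],[1,-3,0,0,0],[1,-1,0,0,0],[1,0,-3.72,0.48,0],[1,0,-3.72,0.48,0],[1,0,-3.72,0.48,0],[1,0,-3.72,0.48,0],[1,0,-3.72,0.48,0],[1,0,-3.72,0.48,0],[1,0,-3.72,0.48,0],[1,0,-3.72,0.48,0],[1,0,0,0,0],[1,0,0,0,0],[1,0,0,0,0]]}}

```text
time: 11.9
tool_pos: [0.4915, -0.021, 0.1368]
ee_rot: [2.485, 1.569, 2.486]
wrist_force: [-0.6, 0.1, 0.0]
width: 0.0154
```

Run:
```python
from h import *
o=robot.get_obs();print(o['tool_pos'],o['wrist_force'],o['width'])
a=snap('scene','sc5');b=snap('wrist','w5')
q=proj(a,[.4928,-.022,.1]);print('scene',q,proj(a,[.4928,-.0222,.05]),'bottom expected tip',proj(a,[.4928,-.0217,.087]),proj(a,[.4928,-.0217,.171]))
u,v=q.astype(int)-50;print(u,v);crop('sc5',u,v,u+100,v+100,5,'s5a')
crop('w5',180,100,380,400,1.667,'w5a')
cv2.imwrite('pics/m5.png',np.hstack([cv2.imread('pics/s5a.png'),cv2.imread('pics/w5a.png')[:500,:300]]))
```

```text
[ 0.49154432 -0.02102755  0.13679126] [-0.58514864  0.12695059  0.0080646 ] 0.015434417718463761
scene [296.31072161 185.9214775 ] [296.02790377 203.00958109] bottom expected tip [296.35363822 190.5338015 ] [296.75375359 159.50076631]
246 135
```

View pics/m5.png

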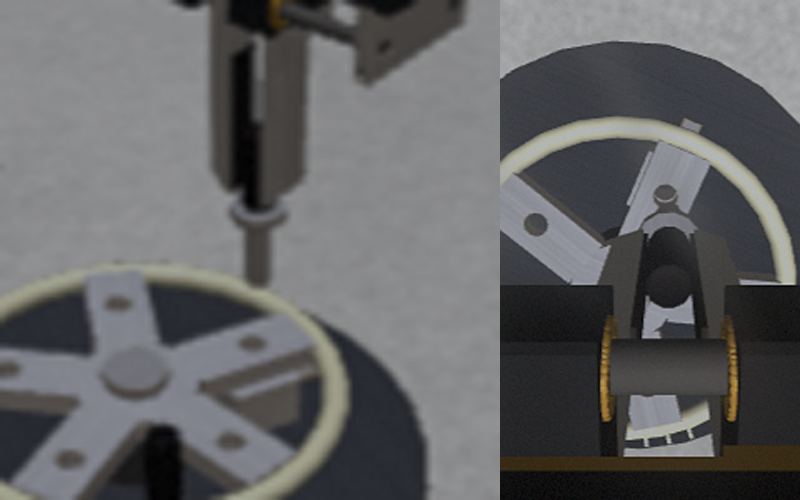

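Both views show the pin hanging upright. In the scene crop its shank (x≈257) sits about 4 px off the hole (x≈252), which matches the TCP reading being about 1 mm short. I'll correct and lower.

Call:
{"name": "carry_out", "arguments": {"targets": [[1,0,-0.08,0.1,0],[1,2,0,0,0],[1,1.2,0,0,0],[1,0,0,0,0],[1,0,0,0,0]]}}

```text
time: 12.5
tool_pos: [0.4928, -0.0225, 0.1053]
ee_rot: [2.922, 1.57, 2.923]
wrist_force: [-0.3, 0.6, -0.3]
width: 0.0157
```

Run:
```python
from h import *
o=robot.get_obs();print(o['tool_pos'],o['wrist_force'],o['wrist_torque'])
a=snap('scene','sc6');o=robot.get_obs();print(o['tool_pos'])
g=cv2.cvtColor(a['image'],cv2.COLOR_RGB2GRAY);crop('sc6',266,165,326,225,9,'s6a')
print(proj(a,[.4926,-.0222,.05]))
```

```text
[ 0.49283211 -0.02247814  0.1052783 ] [-0.33545201  0.61611396 -0.28784255] [ 0.01070129  0.03625126 -0.02769494]
[ 0.49331983 -0.02263244  0.10591265]
[296.07984278 202.96997684]
```

View pics/s6a.png

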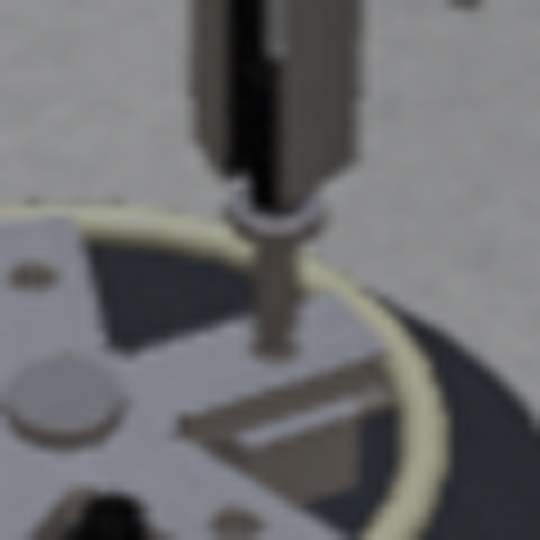

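The pin tip sits centred over the hole at crop (275,350). I'll lower it with force checks.

Call:
{"name": "carry_out", "arguments": {"targets": [[1,0.3,0,0,0],[1,0.3,0,0,0],[1,0.2,0,0,0],[1,0,0,0,0]]}}

```text
time: 12.95
tool_pos: [0.4928, -0.0228, 0.0971]
ee_rot: [2.871, 1.57, 2.871]
wrist_force: [-0.4, 0.2, -1.0]
width: 0.0154
```

Call:
{"name": "carry_out", "arguments": {"targets": [[1,0.2,0,0,0],[1,0.2,0,0,0],[1,0.2,0,0,0],[1,0,0,0,0]]}}

```text
time: 13.35
tool_pos: [0.4928, -0.0227, 0.091]
ee_rot: [2.855, 1.57, 2.855]
wrist_force: [0.2, -0.1, -0.5]
width: 0.0155
```

Call:
{"name": "carry_out", "arguments": {"targets": [[1,0.2,0,0,0],[1,0.2,0,0,0],[1,0.2,0,0,0],[1,0.2,0,0,0],[1,0,0,0,0]]}}

```text
time: 13.85
tool_pos: [0.4928, -0.0227, 0.083]
ee_rot: [2.837, 1.57, 2.838]
wrist_force: [0.5, 0.2, -0.7]
width: 0.0154
```

Call:
{"name": "carry_out", "arguments": {"targets": [[1,0.2,0,0,0],[1,0.2,0,0,0],[1,0.2,0,0,0],[1,0.2,0,0,0],[1,0,0,0,0]]}}

```text
time: 14.35
tool_pos: [0.4927, -0.0227, 0.075]
ee_rot: [2.885, 1.57, 2.885]
wrist_force: [1.5, -0.3, -1.0]
width: 0.0154
```

Call:
{"name": "carry_out", "arguments": {"targets": [[1,0.15,0,0,0],[1,0.15,0,0,0],[1,0.15,0,0,0],[1,0.15,0,0,0],[1,0,0,0,0]]}}

```text
time: 14.85
tool_pos: [0.4933, -0.0229, 0.0697]
ee_rot: [-0.306, 1.57, -0.306]
wrist_force: [0.1, 0.2, 0.9]
width: 0.0151
```

Call:
{"name": "carry_out", "arguments": {"targets": [[1,0.1,0,0,0],[1,0.1,0,0,0],[1,0.1,0,0,0],[1,0,0,0,0]]}}

```text
time: 15.25
tool_pos: [0.4932, -0.0229, 0.0662]
ee_rot: [-0.258, 1.57, -0.258]
wrist_force: [0.2, -0.8, 0.4]
width: 0.0157
```

Call:
{"name": "carry_out", "arguments": {"targets": [[1,0.1,0,0,0],[1,0,0,0,0]]}}

```text
time: 15.45
tool_pos: [0.4932, -0.0228, 0.0651]
ee_rot: [-0.279, 1.571, -0.278]
wrist_force: [1.6, -1.7, 1.0]
width: 0.0152
```

Call:
{"name": "carry_out", "arguments": {"targets": [[1,0.1,0,0,0],[1,0,0,0,0]]}}

```text
time: 15.65
tool_pos: [0.4932, -0.0228, 0.0643]
ee_rot: [-0.235, 1.57, -0.235]
wrist_force: [1.7, -0.8, -0.3]
width: 0.0154
```

Call:
{"name": "carry_out", "arguments": {"targets": [[1,0.05,0,0,0],[1,0,0,0,0]]}}

```text
time: 15.85
tool_pos: [0.4932, -0.0228, 0.064]
ee_rot: [-0.188, 1.57, -0.188]
wrist_force: [0.9, -1.3, 1.8]
width: 0.0155
```

Call:
{"name": "carry_out", "arguments": {"targets": [[1,0.05,0,0,0],[1,0,0,0,0]]}}

```text
time: 16.05
tool_pos: [0.4932, -0.0228, 0.0639]
ee_rot: [-0.132, 1.57, -0.132]
wrist_force: [-0.0, -0.7, 4.4]
width: 0.0152
```

Call:
{"name": "carry_out", "arguments": {"targets": [[1,0.05,0,0,0],[1,0,0,0,0]]}}

```text
time: 16.25
tool_pos: [0.4933, -0.0228, 0.0639]
ee_rot: [-0.123, 1.57, -0.123]
wrist_force: [0.2, -0.9, 5.0]
width: 0.0155
```

Call:
{"name": "carry_out", "arguments": {"targets": [[1,0.05,0,0,0],[1,0,0,0,0]]}}

```text
time: 16.45
tool_pos: [0.4933, -0.0228, 0.0639]
ee_rot: [-0.194, 1.57, -0.193]
wrist_force: [-1.4, -1.2, 8.3]
width: 0.0159
```

Call:
{"name": "carry_out", "arguments": {"targets": [[1,0.05,0,0,0],[1,0.05,0,0,0],[1,0,0,0,0]]}}

```text
time: 16.75
tool_pos: [0.4934, -0.0228, 0.0638]
ee_rot: [-0.208, 1.57, -0.208]
wrist_force: [-2.9, -0.2, 12.2]
width: 0.0154
```

Call:
{"name": "carry_out", "arguments": {"targets": [[1,0.03,0,0,0],[1,0.03,0,0,0],[1,0,0,0,0]]}}

```text
time: 17.05
tool_pos: [0.4934, -0.0228, 0.0638]
ee_rot: [-0.17, 1.569, -0.169]
wrist_force: [-3.6, -0.4, 14.0]
width: 0.0153
```

Call:
{"name": "carry_out", "arguments": {"targets": [[1,0.05,0,0,0],[1,0.05,0,0,0],[1,0,0,0,0]]}}

```text
time: 17.35
tool_pos: [0.4934, -0.0228, 0.0638]
ee_rot: [-0.223, 1.569, -0.223]
wrist_force: [-5.9, 0.6, 18.4]
width: 0.0155
```

Call:
{"name": "carry_out", "arguments": {"targets": [[1,0.04,0,0,0],[1,0,0,0,0]]}}

```text
time: 17.55
tool_pos: [0.4935, -0.0228, 0.0638]
ee_rot: [-0.234, 1.569, -0.233]
wrist_force: [-6.7, 0.7, 20.7]
width: 0.0155
```

Steady near 20.7 N; I'll hold it for 1.5 s.

Call:
{"name": "carry_out", "arguments": {"targets": [[1,0,0,0,0],[1,0,0,0,0],[1,0,0,0,0],[1,0,0,0,0],[1,0,0,0,0],[1,0,0,0,0],[1,0,0,0,0],[1,0,0,0,0]]}}

```text
time: 18.35
tool_pos: [0.4935, -0.0229, 0.0638]
ee_rot: [-0.238, 1.569, -0.238]
wrist_force: [-6.4, -0.8, 20.1]
width: 0.0153
```

Call:
{"name": "carry_out", "arguments": {"targets": [[1,0,0,0,0],[1,0,0,0,0],[1,0,0,0,0],[1,0,0,0,0],[1,0,0,0,0],[1,0,0,0,0],[1,0,0,0,0]]}}

```text
time: 19.05
tool_pos: [0.4935, -0.0228, 0.0638]
ee_rot: [-0.229, 1.569, -0.228]
wrist_force: [-6.9, -0.8, 20.0]
width: 0.0156
```

Call:
{"name": "carry_out", "arguments": {"targets": [[1,-0.1,0,0,0],[1,-0.1,0,0,0],[1,-0.1,0,0,0],[1,-0.05,0,0,0],[1,0,0,0,0]]}}

```text
time: 19.55
tool_pos: [0.4933, -0.0228, 0.0639]
ee_rot: [-0.195, 1.57, -0.195]
wrist_force: [-0.5, -1.7, 7.1]
width: 0.0154
```

Call:
{"name": "carry_out", "arguments": {"targets": [[0.5,0,0,0,0],[0.5,0,0,0,0],[0.5,0,0,0,0],[0.5,0,0,0,0],[0.5,0,0,0,0],[0.5,-1,0,0,0],[0.5,-3,0,0,0],[0.5,-3,0,0,0],[0.5,-3,0,5,0],[0.5,-2,0,5,0],[0.5,-1,0,0,0],[0.5,0,0,0,0],[0.5,0,0,0,0]]}}

```text
time: 20.85
tool_pos: [0.5816, -0.0227, 0.1874]
ee_rot: [2.935, 1.57, 2.936]
wrist_force: [-0.4, -0.9, -0.3]
width: 0.0471
```

Run:
```python
from h import *
o=robot.get_obs();print(o['tool_pos'],o['wrist_force'])
s=snap('wrist','w7');a=snap('scene','sc7');t=snap('top','top7')
q=proj(a,[.4928,-.0225,.05]);print('scene socket',q)
cv2.imwrite('pics/t7.png',cv2.resize(t['image'][160:290,240:370,::-1],(400,400),interpolation=cv2.INTER_CUBIC))
cv2.imwrite('pics/a7.png',cv2.resize(a['image'][160:270,210:340,::-1],(400,338),interpolation=cv2.INTER_CUBIC))
w=cv2.imread('pics/t7.png');x=cv2.imread('pics/a7.png');x=np.vstack([x,np.zeros((62,400,3),np.uint8)])
cv2.imwrite('pics/m7.png',np.hstack([w,x]))
```

```text
[ 0.5815875  -0.02267369  0.18739166] [-0.41308683 -0.85278026 -0.28238055]
scene socket [295.92964088 202.96130493]
```

View pics/m7.png

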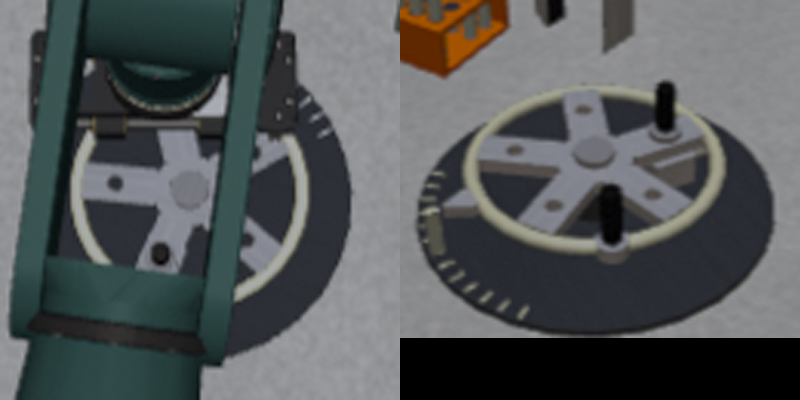

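View pics/w7.png

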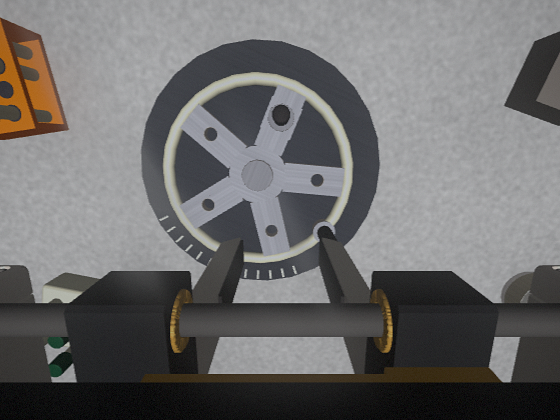

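In the scene view the collar sits flat on the spoke, with the pin upright at (665,110) and the pointer tip at (445,212) next to the fin top. The wrist view shows the pin in the hole at (281,115), and the gripper is clear.

```bash
python3 -c "
from bench import robot
print(robot.close_job())"
```

```text
the job is handed in; nothing more can be done
None
```

The job is done and handed in at about 21 s of the 72 s allowed; no verdict was reported.

**Wheel:** I turned it about 55° anticlockwise by its post, then nudged it a further 0.6° after a close look. The spoke hole and the bore then looked concentric, and the last scene picture shows the pointer tip at the fin.

**Pin:** It slid through the wheel into the bore with almost no force. It stopped at the height where the collar should rest on the wheel. The hold was about 20 N for about 1.5 s (readings 20.7, 20.1 and 20.0 N), and 20.7 N was the highest downward reading.

**After letting go:** The pin stands upright with its collar flat on the spoke, and the gripper is clear of everything. I never moved the arm near the rack, jar or foam block.

**Two readings to note:**
- I never saw the click force at the sprung ball: readings stayed under 2 N until the collar touched. That the pin is home rests on its height and the pictures.
- About 7 N of sideways force built up during the push, and I eased most of it off before letting go.

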